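Park the unfinished chess game in the corner of the sideboard

TASK

Slide the chess board, with its unfinished game standing on it, across the console and into the inside corner of the low L-shaped shelf, going between the bowl and the candle holder without touching either. Press it home about as hard as you would ring a doorbell, so that it sits snug and square against both arms of the shelf; never lift the board or ram it into the shelf. Every piece must stay standing on its square, and the chess clock, the mug and the captured pieces must be left alone.

Things in the scene. Friction and masses are not known exactly. Their poses are not given: they have to be found in the camera images.
- board: wooden chess board, 180 x 180 mm, 22 mm thick, upright plain edges, lying on the console to the robot's right, a game standing loose on it; 0.55 to 0.85 kg with the pieces, slides under about 3 to 9 N. Origin: centre of its underside; x, y parallel to its edges, z up; turned up to 0.17 rad at the start.
- board_corner (a point): the corner of the board's underside at +90 mm x, +90 mm y in the board's frame: the corner that goes into the shelf's inside corner
- shelf: low extending L-shaped wooden corner shelf, 45 mm high, fixed. Its back arm's upright face is the plane x = 0 of this frame, y = 0 to -470 mm. Its end arm is a tight sleeve, 48 mm high, found pushed in by e = 0 to 70 mm, not reported: its face is the plane y = -e, x = 0 to -260 mm. So the true inside corner (end_corner) must be felt for. Neither arm should be pushed with over 18 N.
- shelf_corner (a point): origin of the shelf's frame, at table height: the inside corner if the end arm were fully extended (e = 0); same axes as shelf. The board goes at negative x and y of it. Low dressing on the shelf's top keeps 25 mm back from the faces.
- bowl: turned wooden bowl, round, 110 mm across the rim, 55 mm high, fixed; origin under its centre. It stands beyond the board's start, to the right of the back arm's free end.
- candle: pale marble candle holder, round, 72 mm across, 45 mm high, with a white candle 44 mm across, top at 67 mm, wick to 73 mm; fixed; origin under its centre. It stands midway between the board's start and the inside corner, on the robot's side of the way; the gap from it to the back arm's face is 20 to 40 mm wider than the board.
- clock: loose digital chess clock, flat black box 85 x 150 mm, 43 mm high, not to be disturbed; origin under its centre
- mug: loose white mug, 80 mm across, 85 mm high, not to be disturbed; origin under its centre
- taken_pawn: captured dark pawn standing on the table, 28 mm tall, foot 15 mm, not to be disturbed; origin under its centre
- taken_bishop: captured light bishop standing on the table, 42 mm tall, foot 17 mm, not to be disturbed; origin under its centre
- king_a: light wooden king with a small cross, 52 mm tall, foot 18 mm; loose, standing on the board on a 20 mm square centred at x = +10, y = -30 mm in the board's frame; origin under its centre
- king_b: dark wooden king with a small cross, 52 mm tall, foot 18 mm; loose, standing on the board on a 20 mm square centred at x = -10, y = +30 mm in the board's frame; origin under its centre
- rook: light wooden rook, 34 mm tall, foot 17 mm; loose, standing on the board on a 20 mm square centred at x = +30, y = +10 mm in the board's frame; origin under its centre
- pawn_a: light wooden pawn, 28 mm tall, foot 15 mm; loose, standing on the board on a 20 mm square centred at x = -30, y = -10 mm in the board's frame; origin under its centre
- pawn_b: dark wooden pawn, 28 mm tall, foot 15 mm; loose, standing on the board on a 20 mm square centred at x = -30, y = +10 mm in the board's frame; origin under its centre
- pawn_c: dark wooden pawn, 28 mm tall, foot 15 mm; loose, standing on the board on a 20 mm square centred at x = +30, y = -10 mm in the board's frame; origin under its centre

How it is judged:
On the way:
1. the board is pressed home: within 2 mm of both arms' faces, square to them, and pushed against the shelf with more than 4 N for 0.3 s (x of board_corner in the frame of shelf_corner above -0.002 m and y of board_corner in the frame of end_corner above -0.002 m and angle between the x axis of board and the x axis of shelf, either way round below 0.02 rad and contact force between board and shelf above 4 N), for 0.3 s.
At the end, for the whole second after the job is handed in: board still and flat in the inside corner, within 2 mm of both arms' faces and 0.02 rad of square, let go; all six pieces upright and within 8 mm in x and y of their squares' centres; clock, mug and captured pieces within 10 mm of their starts (x of board_corner in the frame of shelf_corner above -0.002 m and y of board_corner in the frame of end_corner above -0.002 m and angle between the x axis of board and the x axis of shelf, either way round below 0.02 rad and linear speed of board below 0.01 m/s and height (world z) of board below 0.003 m and x of king_a in the frame of board between 0.002 and 0.018 m and y of king_a in the frame of board between -0.038 and -0.022 m and angle between each of king_a, king_b, rook, pawn_a, pawn_b, pawn_c's own z axis and vertical below 0.15 rad and x of king_b in the frame of board between -0.018 and -0.002 m and y of king_b in the frame of board between 0.022 and 0.038 m and x of rook in the frame of board between 0.022 and 0.038 m and y of rook in the frame of board between 0.002 and 0.018 m and x of pawn_a in the frame of board between -0.038 and -0.022 m and y of pawn_a in the frame of board between -0.018 and -0.002 m and x of pawn_b in the frame of board between -0.038 and -0.022 m and y of pawn_b in the frame of board between 0.002 and 0.018 m and x of pawn_c in the frame of board between 0.022 and 0.038 m and y of pawn_c in the frame of board between -0.018 and -0.002 m and distance of each of clock, mug, taken_pawn, taken_bishop from where it was at the start of the episode below 0.01 m); the robot touches nothing.
It fails at once if the bowl or the candle holder is touched by anything (contact force between any of bowl, candle and anything else above 0.3 N).
It fails at once if the board is pressed on the shelf with more than 18 N (contact force between board and shelf above 18 N).
It fails at once if the board is lifted or tipped (height (world z) of board above 0.006 m or angle between board's own z axis and vertical above 0.04 rad).
It fails at once if a piece on the board falls over (angle between any of king_a, king_b, rook, pawn_a, pawn_b, pawn_c's own z axis and vertical above 0.5 rad).
It fails at once if a bystander is shifted by more than 15 mm (distance of any of clock, mug, taken_pawn, taken_bishop from where it was at the start of the episode above 0.015 m).
It also fails if it takes over 72 s, if anything falls off the work surface, if the arm or the gripper's body presses on something with over 40 N, if the wrist force passes 120 N, or if a joint passes its speed limit or range.

ROBOT

A 6-joint arm with a two-finger parallel gripper is mounted at the origin on the work surface. World frame = base frame: x ahead of the robot, y to its left, z up, the work surface at z = 0. Lengths are in m, angles in rad, forces in N, time in s.
With the tool pointing down it reaches from about 0.3 to 0.775 m from the base axis. Payload 14.6 kg.
Tool frame: the origin (TCP) lies between the finger pads; the fingertips stand 14 mm ahead of it and the grasp point (between the pads) lies 5 mm behind it; z points along the fingers, y is the line along which they close (so a half turn about z gives the same grasp; the last joint's range is limited). The gripper opens to 94 mm and grips with 3 to 60 N. Pads are 16 mm wide; open, the fingers measure 119 mm over their backs; the gripper's body (75 mm by 177 mm) begins 78 mm behind the grasp point.
Start: joints at [-1.208, 0.3, 1.521, -0, 1.321, -0.067], TCP at [0.229, -0.5, 0.219] pointing down, gripper open.
Joint ranges: [-3.03, 3.03], [-0.79, 2.21], [0.23, 2.52], [-1.04, 4.18], [0, 3.07], [-2.55, 2.55]. Speed limits (rad/s): [2.22, 2.22, 2.57, 3.14, 3.14, 3.14].

INTERFACE

Orientations are given as [roll, pitch, yaw] about the fixed x, y, z axes, in that order (R = Rz(yaw) Ry(pitch) Rx(roll)).
In Python, from station import ctrl gives the robot as it stands. The module is installed in compiled form; this text tells all that it offers.
- The arm moves only by the tool move_arm, never from a script. Its argument "targets" is a list of rows, each a list of 7 numbers: the opening, from -1 (shut) to 1 (fully open), then the shift along the tool's x, y, z in units of 50 mm (1.0 is 50 mm), then the turn, a rotation vector about the tool's x, y, z in rad. A call has 1 to 12 rows; each row is the pose to reach, as a shift and turn from the pose commanded when the call began, along the tool's axes at that moment; what a row does not reach only later rows make up. A row lasts 1/10 s, in which the tool goes at most 50 mm and 8.59 degrees, less where a joint would pass 70% of its speed; a pose out of reach is approached as far as the arm can. A call with a gripper value outside its range is refused whole. The fingers move at their own pace and stop on an object; "grip_force" is the grip in N (left out, the last holds). Time passes only in rows, so rows that repeat a pose let the fingers close. It gives the time, the measured TCP pose, the force, the opening and the grip force at its end, in the units of the state.
- ctrl.get_obs(): the state, without advancing time (a new reading comes with each control period).
- ctrl.camera(name): name is "side" or "top" or "wrist"; returns (picture, depth): 400x640x3 uint8, red, green, blue; 400x640 float32, m along the optical axis (not along the pixel's ray), 0 where there is no reading.
- ctrl.camera_params(name): a dict with "intrinsics" (3x3 intrinsics, pixels), "rvec" (rotation vector, rad) and "tvec" (3), from world to camera coordinates, as OpenCV has them; the wrist camera has in their place "T_tool_cam" (4x4, takes a point from camera to tool coordinates, whose origin is the TCP and whose axes are the flange's). Camera axes: x right, y down, z forward; pixel columns grow to the right and rows downward; lengths in m; the calibration is good to about 2 mm. A picture is of the moment at which its call begins: read the wrist's pose just before it. camera_params takes no time and is no camera call.
- ctrl.hand_in(): hands the job in; it is judged then, once.
Trained networks look in the newest picture that a camera, given by its name, has taken for a name from the list of things; names that differ only in an ending like _2 or _b are one class to them, and where a whole thing is asked for, a point or a joint stands for the part that bears it (a point fixed in the world has none). Each returns a list of dicts, best first, with "score" (0 to 1); they miss things now and then, are a little off and sometimes report something else, mostly with a low value. They report only what shows in the picture. A call takes as long as a camera call.
- ctrl.cut_out(camera, target): "region" (400x640 bool, what is visible of it) and "point" ([column, row] in pixels, amid what is visible of it).
- ctrl.tip_of(camera, target): "point" ([column, row] in pixels: a listed point, or the origin of a listed thing).
The state is a dict: "time_s": time; "qpos": joint angles; "joint_vel": joint speeds; "tau": joint torques, N m; "ee_pos": TCP position; "eef_rot": TCP orientation; "force": force on the tool from outside, world axes, zero at the start; "moment": the same for the moment, N m; "grip_width": finger opening in m; "grip_force": force on a finger pad.
Only numpy, scipy, OpenCV 4.12 (cv2) and the standard library are available. Lean on these libraries where they do the work, as an engineer would, in place of code of your own. Each camera call takes 0.05 s, during which the arm holds its last target. There are 200 camera calls.

## Working session

There is one attempt and no reset: what is moved stays moved. The work goes in short steps, Python scripts to look and compute and a tool call to move; the robot and the scene stay as the last step left them, time stands still between calls to the robot, and variables do not carry over. Pictures are saved under pics/ and viewed, at most 10 in all, crops included, and the job is handed in when it is done.

Besides the shell and the picture viewer there is one more tool, called after "Request:" as name([rows], argument=value, ...), one row to a line, values as JSON. move_arm: Moves the arm, as the interface text tells. Its arguments: {"type":"object","properties":{"targets":{"type":"array"},"grip_force":{"type":"number"}},"required":["targets"]}

```bash
mkdir -p pics; cat > h.py <<'E'
import numpy as np, cv2
from station import ctrl
from scipy.spatial.transform import Rotation as R
def cam(n):
    p=ctrl.camera_params(n); K=np.array(p["intrinsics"])
    if "rvec" in p:
        M=cv2.Rodrigues(np.array(p["rvec"],float))[0]; t=np.array(p["tvec"]).ravel()
        return K,M.T,-M.T@t     # cam->world R, cam origin
    o=ctrl.get_obs(); T=np.array(p["T_tool_cam"]); r=np.array(o["eef_rot"]);Rt=R.from_euler('xyz',r).as_matrix()
    return K,Rt@T[:3,:3],Rt@T[:3,3]+np.array(o["ee_pos"])
def plane(c,uv,z):
    K,Rm,o=c; d=Rm@np.linalg.solve(K,[uv[0],uv[1],1.]); return o+d*(z-o[2])/d[2]
def cloud(c,D):
    K,Rm,o=c; v,u=np.mgrid[:D.shape[0],:D.shape[1]]
    P=np.stack([(u-K[0,2])/K[0,0]*D,(v-K[1,2])/K[1,1]*D,D],-1)
    return P@Rm.T+o
E
python3 - <<'E'
from h import *
print(ctrl.get_obs())
for n in ("top","side"):
    c=cam(n); im,D=ctrl.camera(n); cv2.imwrite(f"pics/{n}1.png",im[...,::-1]); np.savez(f"{n}1.npz",D=D)
    print(n,c[2],c[0][0,0])
    C=cloud(c,D)
    for t in ["board","shelf","bowl","candle","clock","mug","taken_pawn","taken_bishop"]:
        r=ctrl.cut_out(n,t)
        if r:
            r=r[0]; m=r["region"]&(D>0); P=C[m]; print(t,round(r["score"],2),r["point"],np.percentile(P,[2,50,98],axis=0).round(3).tolist())
    for t in ["board_corner","board","shelf_corner","bowl","candle"]:
        r=ctrl.tip_of(n,t)
        if r: print("tip",t,round(r[0]["score"],2),r[0]["point"],plane(c,r[0]["point"],0).round(3))
E
```

```text
{'time_s': 0.0, 'qpos': array([-1.20759652e+00,  3.00485013e-01,  1.52160660e+00,  4.43617647e-06,
        1.32070898e+00, -6.65883202e-02]), 'joint_vel': array([-0.0006579 , -0.00154392, -0.00062048, -0.00127221,  0.00020238,
        0.00055421]), 'tau': array([-8.58035892e-04, -5.31804764e+01, -3.52736521e+01,  7.07848719e-02,
        2.43876205e-02, -7.96730183e-05]), 'ee_pos': array([ 0.22908476, -0.4997346 ,  0.2188679 ]), 'eef_rot': array([-3.14038768e+00, -8.46624746e-05,  4.29786980e-01]), 'force': array([-0.08283581, -0.19578453, -0.05137961]), 'moment': array([-0.01155351, -0.00365453, -0.06197872]), 'grip_force': 0.0, 'grip_width': 0.09405241011541533}
top [ 0.24897296 -0.08023204  1.5840681 ] 489.2816656953036
board 0.96 [389.2, 205.3] [[0.42, -0.387, 0.015], [0.504, -0.3, 0.023], [0.593, -0.213, 0.031]]
shelf 0.83 [209.8, 138.0] [[0.446, -0.104, 0.014], [0.721, 0.289, 0.047], [0.812, 0.414, 0.119]]
bowl 0.83 [381.1, 131.4] [[0.699, -0.329, -0.0], [0.755, -0.282, 0.024], [0.795, -0.228, 0.059]]
candle 0.91 [278.9, 219.9] [[0.419, 0.022, 0.02], [0.448, 0.051, 0.048], [0.47
[... 894 characters left out ...]
 0.043], [0.482, 0.092, 0.068]]
clock 0.69 [405.0, 376.7] [[0.279, 0.274, 0.014], [0.326, 0.321, 0.034], [0.371, 0.357, 0.044]]
mug 0.79 [328.4, 129.9] [[0.556, -0.571, -0.002], [0.592, -0.503, 0.053], [0.633, -0.49, 0.084]]
taken_pawn 0.48 [383.3, 300.4] [[0.36, 0.132, -0.002], [0.367, 0.144, 0.009], [0.373, 0.148, 0.028]]
taken_bishop 0.61 [384.1, 300.2] [[0.36, 0.132, -0.002], [0.367, 0.145, 0.008], [0.373, 0.148, 0.028]]
tip board_corner 0.89 [315.2, 194.2] [ 0.586 -0.207  0.   ]
tip board 0.7 [348.2, 179.4] [ 0.496 -0.299  0.   ]
tip shelf_corner 0.57 [207.5, 369.1] [0.696 0.353 0.   ]
tip bowl 0.69 [272.2, 179.2] [ 0.735 -0.257  0.   ]
tip candle 0.74 [349.8, 266.8] [0.451 0.054 0.   ]
```

View pics/top1.png

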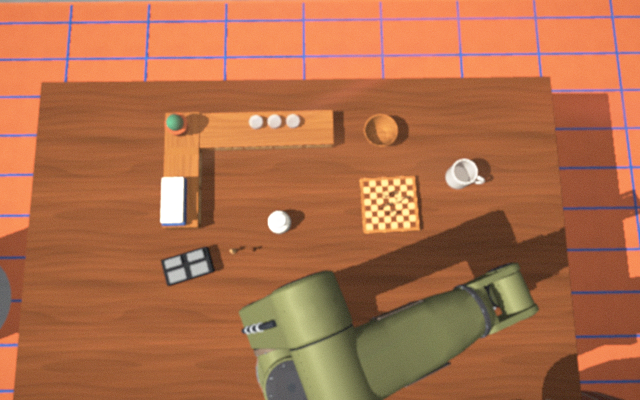

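View pics/side1.png

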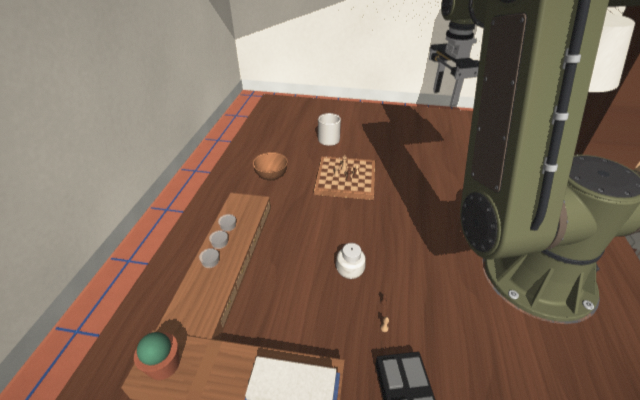

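The top view shows the board at (389,205), the shelf's inside corner near (199,149), the candle at (279,222) and the bowl at (381,131). The side view agrees. Next I'll fit the edges precisely.

```bash
python3 - <<'E'
from h import *
def edge(ptsx,ptsy):
    for _ in range(4):
        k=np.polyfit(ptsx,ptsy,1); r=ptsy-np.polyval(k,ptsx); m=abs(r)<max(2*np.median(abs(r)),5e-4); ptsx,ptsy=ptsx[m],ptsy[m]
    return k,np.std(ptsy-np.polyval(k,ptsx)),len(ptsx)
for n in ("top","side"):
    D=np.load(f"{n}1.npz")["D"]; c=cam(n); C=cloud(c,D)
    X,Y,Z=C[...,0],C[...,1],C[...,2]; ok=D>0
    # back arm top points
    m=ok&(Z>.037)&(Z<.055)&(X>.6)&(X<.85)&(Y>-.1)&(Y<.25)
    xs,ys=[],[]
    for y0 in np.arange(-.08,.24,.006):
        q=m&(abs(Y-y0)<.003)
        if q.sum()>5: xs.append(y0); ys.append(X[q].min())
    print(n,"back x=k*y+b",edge(np.array(xs),np.array(ys)), "z",np.median(Z[m]))
    m=ok&(Z>.037)&(Z<.06)&(X>.45)&(X<.68)&(Y>.2)&(Y<.45)
    xs,ys=[],[]
    for x0 in np.arange(.47,.68,.006):
        q=m&(abs(X-x0)<.003)
        if q.sum()>3: xs.append(x0); ys.append(Y[q].min())
    print("end y=k*x+b",edge(np.array(xs),np.array(ys)),np.polyval(edge(np.array(xs),np.array(ys))[0],.6), "z",np.median(Z[m]))
    m=ok&(Z>.015)&(Z<.03)&(X>.38)&(X<.63)&(Y>-.42)&(Y<-.17)
    if n=="side": m&=True
    m=cv2.morphologyEx(m.astype(np.uint8),cv2.MORPH_OPEN,np.ones((3,3)))>0
    r=cv2.minAreaRect((C[m][:,:2]*1000).astype(np.float32)); print("board rect mm",r,np.median(Z[m]))
    for nm,cx,cy,lo,hi in (("candle",.45,.055,.036,.049),("bowl",.745,-.28,.045,.065)):
        q=ok&(Z>lo)&(Z<hi)&(np.hypot(X-cx,Y-cy)<.075)
        print(nm,cv2.minEnclosingCircle((C[q][:,:2]*1000).astype(np.float32)),q.sum())
E
```

```text
top back x=k*y+b (array([-0.01511397,  0.70199933]), np.float64(0.0004619062466115213), 32) z 0.045299451540493196
end y=k*x+b (array([0.01811311, 0.30177687]), np.float64(0.00023931178311039543), 19) 0.31264473646636437 z 0.048223700763306176
board rect mm ((506.8047180175781, -301.23614501953125), (180.7938995361328, 181.44894409179688), 2.5347440242767334) 0.02259289643887019
candle ((452.2989807128906, 54.43861770629883), 33.915061950683594) 171
bowl ((745.6129760742188, -276.9293518066406), 55.44303512573242) 208
side back x=k*y+b (array([-0.01647288,  0.70076116]), np.float64(0.00024463557651487766), 43) z 0.04417160185610847
end y=k*x+b (array([0.01843032, 0.30451645]), np.float64(0.00032695663589281816), 25) 0.3155746374235102 z 0.04761643728598908
board rect mm ((504.92095947265625, -297.303466796875), (179.64930725097656, 185.283935546875), 2.828223466873169) 0.02079316004665588
candle ((450.5461730957031, 58.297271728515625), 33.58524703979492) 273
bowl ((743.96630859375, -275.6454772949219), 56.899532318115234) 211
```

```bash
cat >> h.py <<'E'
def rel(p,yaw,p0=None,yaw0=None):
    o=ctrl.get_obs()
    R0=R.from_euler('xyz',o["eef_rot"]) if yaw0 is None else R.from_euler('xyz',[np.pi,0,yaw0])
    p0=o["ee_pos"] if p0 is None else np.array(p0)
    s=R0.inv().apply(np.array(p)-p0)/.05
    t=(R0.inv()*R.from_euler('xyz',[np.pi,0,yaw])).as_rotvec()
    print(s.round(3).tolist(),t.round(4).tolist(), "at",o["ee_pos"].round(4),o["eef_rot"].round(4),"F",o["force"].round(2),"t",round(o["time_s"],2))
E
python3 - <<'E'
from h import *
rel([.508,-.437,.14],1.617)
rel([.508,-.437,.02],1.617)
E
```

```text
[5.594, 1.179, 1.589] [0.0, -0.0, -1.1872] at [ 0.2292 -0.5     0.2194] [-3.1416 -0.      0.4298] F [-0.95  0.16 -0.09] t 1.4
[5.594, 1.179, 3.989] [0.0, -0.0, -1.1872] at [ 0.2292 -0.5     0.2194] [-3.1416 -0.      0.4298] F [-0.95  0.16 -0.09] t 1.4
```

Request:
move_arm([
  [1,0.7,0.15,0.2,0,0,-0.149],
  [1,1.4,0.3,0.4,0,0,-0.297],
  [1,2.1,0.44,0.6,0,0,-0.445],
  [1,2.8,0.59,0.8,0,0,-0.594],
  [1,3.5,0.74,1.0,0,0,-0.742],
  [1,4.2,0.88,1.2,0,0,-0.89],
  [1,4.9,1.03,1.4,0,0,-1.039],
  [1,5.594,1.179,1.589,0,0,-1.187],
  [1,5.594,1.179,2.4,0,0,-1.187],
  [1,5.594,1.179,3.2,0,0,-1.187],
  [1,5.594,1.179,3.989,0,0,-1.187],
  [1,5.594,1.179,3.989,0,0,-1.187],
])

```text
time_s: 2.6
ee_pos: [0.5076, -0.4365, 0.017]
eef_rot: [-3.14, -0.002, 1.617]
force: [0.7, -0.3, 1.0]
grip_width: 0.0941
grip_force: 0.0
```

```bash
python3 - <<'E'
from h import *
rel([.510,-.397,.02],1.617)
c=cam("wrist"); im,D=ctrl.camera("wrist"); cv2.imwrite("pics/w1.png",im[...,::-1])
E
```

```text
[0.786, 0.085, -0.06] [-0.0016, -0.0019, -0.0001] at [ 0.5076 -0.4365  0.017 ] [-3.1399e+00 -1.9000e-03  1.6169e+00] F [ 0.68 -0.27  1.01] t 2.6
```

View pics/w1.png

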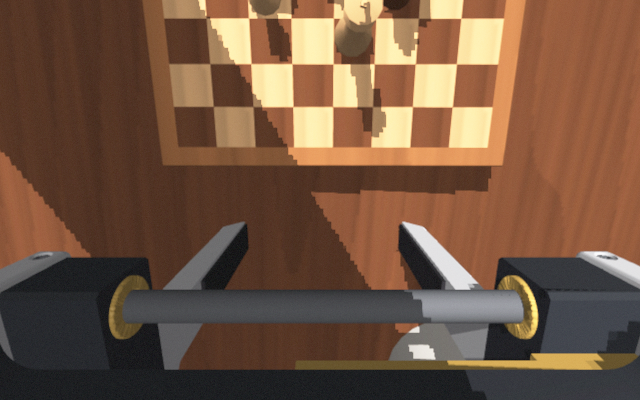

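Both fingers face the board's edge (row 165), which is square to them. I'll push in +y now.

Request:
move_arm([
  [1,0.3,0.01,-0.06,0,0,0],
  [1,0.55,0.03,-0.06,0,0,0],
  [1,0.65,0.03,-0.06,0,0,0],
  [1,0.7,0.04,-0.06,0,0,0],
  [1,0.75,0.04,-0.06,0,0,0],
  [1,0.8,0.05,-0.06,0,0,0],
  [1,0.86,0.05,-0.06,0,0,0],
  [1,0.93,0.05,-0.06,0,0,0],
  [1,1.02,0.06,-0.06,0,0,0],
  [1,1.12,0.06,-0.06,0,0,0],
  [1,1.22,0.06,-0.06,0,0,0],
  [1,1.32,0.07,-0.06,0,0,0],
])

```text
time_s: 3.85
ee_pos: [0.5085, -0.3705, 0.0231]
eef_rot: [3.141, 0.0, 1.617]
force: [-0.2, -4.2, 1.6]
grip_width: 0.0941
grip_force: 2.4
```

```bash
python3 - <<'E'
from h import *
rel([.51,-.217,.02],1.587)
im,D=ctrl.camera("wrist"); cv2.imwrite("pics/w2.png",im[...,::-1])
E
```

```text
[3.066, 0.172, 0.062] [0.0001, 0.0002, 0.0299] at [ 0.5085 -0.3705  0.0231] [3.1415e+00 2.0000e-04 1.6169e+00] F [-0.16 -4.23  1.61] t 3.85
```

View pics/w2.png

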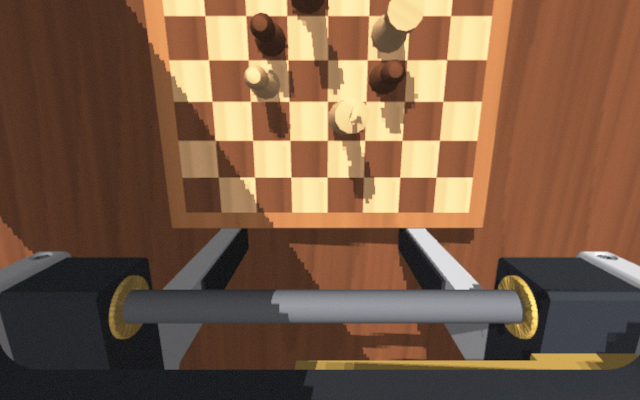

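Both fingers are on the edge (row 228), the pieces are standing and friction is about 4 N. I'll keep pushing.

Request:
move_arm([
  [1,0.1,0.01,0.02,0,0,0.003],
  [1,0.22,0.02,0.03,0,0,0.005],
  [1,0.35,0.02,0.03,0,0,0.007],
  [1,0.48,0.03,0.03,0,0,0.009],
  [1,0.61,0.04,0.03,0,0,0.011],
  [1,0.74,0.04,0.03,0,0,0.013],
  [1,0.87,0.05,0.03,0,0,0.015],
  [1,1.0,0.06,0.03,0,0,0.017],
  [1,1.13,0.06,0.03,0,0,0.019],
  [1,1.26,0.07,0.03,0,0,0.021],
  [1,1.39,0.08,0.03,0,0,0.023],
  [1,1.52,0.08,0.03,0,0,0.025],
])

```text
time_s: 5.1
ee_pos: [0.5094, -0.2951, 0.0222]
eef_rot: [3.14, 0.001, 1.592]
force: [0.6, -7.0, 4.6]
grip_width: 0.0941
grip_force: 3.5
```

```bash
python3 - <<'E'
from h import *
rel([.51,-.215,.02],1.587)
E
```

```text
[1.601, 0.045, 0.042] [0.0013, 0.0014, 0.0047] at [ 0.5094 -0.2951  0.0222] [3.1403e+00 1.4000e-03 1.5917e+00] F [ 0.57 -7.02  4.57] t 5.1
```

Request:
move_arm([
  [1,0.13,0,0,0,0,0.001],
  [1,0.26,0.01,0,0,0,0.002],
  [1,0.4,0.01,0,0,0,0.003],
  [1,0.54,0.02,0,0,0,0.004],
  [1,0.68,0.02,0,0,0,0.005],
  [1,0.82,0.02,0,0,0,0.005],
  [1,0.96,0.03,0,0,0,0.005],
  [1,1.1,0.03,0,0,0,0.005],
  [1,1.24,0.04,0,0,0,0.005],
  [1,1.38,0.04,0,0,0,0.005],
  [1,1.5,0.04,0,0,0,0.005],
  [1,1.58,0.04,0,0,0,0.005],
])

```text
time_s: 6.3
ee_pos: [0.5097, -0.2158, 0.0221]
eef_rot: [3.14, 0.001, 1.587]
force: [1.3, -7.5, 4.8]
grip_width: 0.0936
grip_force: 3.5
```

```bash
cat > look.py <<'E'
from h import *
import sys
def look(tag):
    for n in ("top","side"):
        c=cam(n); im,D=ctrl.camera(n); cv2.imwrite(f"pics/{n}{tag}.png",im[...,::-1]); C=cloud(c,D)
        r=ctrl.cut_out(n,"board")
        if not r: print(n,"none"); continue
        m=r[0]["region"]&(D>0)&(C[...,2]>.014)&(C[...,2]<.029)
        m=cv2.morphologyEx(m.astype(np.uint8),cv2.MORPH_OPEN,np.ones((3,3)))>0
        print(n,r[0]["score"],cv2.minAreaRect((C[m][:,:2]*1000).astype(np.float32)))
look(sys.argv[1])
E
python3 look.py 2; python3 - <<'E'
from h import *
rel([.51,-.245,.02],1.587)
rel([.51,-.245,.15],1.587)
E
```

```text
top 0.73 ((510.61962890625, -100.77763366699219), (144.2206268310547, 181.86769104003906), 89.61607360839844)
side 0.91 ((508.69989013671875, -115.22535705566406), (179.85194396972656, 186.79397583007812), 0.7868583798408508)
[-0.592, 0.006, 0.028] [-0.0004, -0.0006, -0.0001] at [ 0.5092 -0.2154  0.0214] [-3.1412e+00 -6.0000e-04  1.5869e+00] F [ 0.22 -0.71  0.76] t 6.5
[-0.591, 0.005, -2.572] [-0.0004, -0.0006, -0.0001] at [ 0.5092 -0.2154  0.0214] [-3.1412e+00 -6.0000e-04  1.5869e+00] F [ 0.22 -0.71  0.76] t 6.5
```

Request:
move_arm([
  [1,-0.7,0,0,0,0,0],
  [1,-0.7,0,-0.9,0,0,0.05],
  [1,-0.7,0,-1.8,0,0,0.15],
  [1,-0.7,0,-2.3,0,0,0.299],
  [1,-0.4,-0.35,-2.3,0,0,0.448],
  [1,0,-0.8,-2.3,0,0,0.597],
  [1,0.4,-1.2,-2.3,0,0,0.746],
  [1,0.8,-1.6,-2.3,0,0,0.895],
  [1,1.2,-2.0,-2.3,0,0,1.044],
  [1,1.6,-2.35,-2.3,0,0,1.193],
  [1,2.0,-2.7,-2.3,0,0,1.342],
  [1,2.0,-2.7,-2.3,0,0,1.49],
])

```text
time_s: 7.7
ee_pos: [0.3708, -0.116, 0.1361]
eef_rot: [-3.14, 0.002, 0.092]
force: [-0.0, -0.6, 0.2]
grip_width: 0.0943
grip_force: 0.0
```

```bash
python3 look.py 3; python3 - <<'E'
from h import *
rel([.372,-.117,.023],.016)
E
```

```text
top 0.8 ((515.2034912109375, -117.01465606689453), (172.73886108398438, 180.67572021484375), 1.3299745321273804)
side 0.58 ((508.505126953125, -113.90866088867188), (179.41831970214844, 185.46237182617188), 0.8937250971794128)
[-0.012, -0.019, 2.268] [-0.0005, 0.0004, 0.0853] at [ 0.3728 -0.1179  0.1364] [-3.1411e+00  3.0000e-04  1.0130e-01] F [-0.32 -0.55  0.29] t 7.9
```

Request:
move_arm([
  [1,0,0,0.6,0,0,0.085],
  [1,0,0,1.3,0,0,0.085],
  [1,0,0,1.95,0,0,0.085],
  [1,0,0,2.25,0,0,0.085],
  [1,0.3,0.02,2.25,0,0,0.085],
  [1,0.45,0.03,2.25,0,0,0.085],
  [1,0.55,0.04,2.25,0,0,0.085],
  [1,0.62,0.05,2.25,0,0,0.085],
  [1,0.69,0.05,2.25,0,0,0.085],
  [1,0.76,0.06,2.25,0,0,0.085],
  [1,0.83,0.07,2.25,0,0,0.085],
  [1,0.9,0.07,2.25,0,0,0.085],
])

```text
time_s: 9.1
ee_pos: [0.4171, -0.117, 0.0239]
eef_rot: [-3.141, 0.002, 0.012]
force: [-7.0, -1.4, 6.0]
grip_width: 0.0941
grip_force: 3.7
```

```bash
python3 - <<'E'
from h import *
rel([.497,-.117,.023],.016)
E
```

```text
[1.598, 0.02, 0.015] [-0.0005, 0.0023, -0.0039] at [ 0.4171 -0.117   0.0239] [-3.1411e+00  2.3000e-03  1.2100e-02] F [-7.03 -1.43  5.97] t 9.1
```

Request:
move_arm([
  [1,0.12,0,0,0,0,-0.002],
  [1,0.25,0,0,0,0,-0.004],
  [1,0.39,0,0,0,0,-0.004],
  [1,0.53,0,0,0,0,-0.004],
  [1,0.67,0,0,0,0,-0.004],
  [1,0.81,0,0,0,0,-0.004],
  [1,0.95,0.01,0,0,0,-0.004],
  [1,1.09,0.01,0,0,0,-0.004],
  [1,1.23,0.01,0,0,0,-0.004],
  [1,1.37,0.02,0,0,0,-0.004],
  [1,1.49,0.02,0,0,0,-0.004],
  [1,1.56,0.02,0,0,0,-0.004],
])

```text
time_s: 10.3
ee_pos: [0.4954, -0.1171, 0.0239]
eef_rot: [-3.141, 0.002, 0.016]
force: [-8.5, -0.1, 6.6]
grip_width: 0.0939
grip_force: 4.0
```

```bash
python3 look.py 4; python3 - <<'E'
from h import *
rel([.6,-.25,.13],1.587)
E
```

```text
top 0.81 ((623.5540771484375, -116.83590698242188), (126.5893783569336, 180.00782775878906), 2.056713342666626)
side 0.97 ((593.4501953125, -112.74911499023438), (181.36105346679688, 184.26300048828125), 0.6654902100563049)
[2.041, 2.691, -2.121] [0.0, -0.0001, -1.571] at [ 0.4958 -0.1171  0.0239] [-3.1416e+00 -1.0000e-04  1.6000e-02] F [-1.27  0.07 -1.04] t 10.5
```

Request:
move_arm([
  [1,-0.7,0,0,0,0,0],
  [1,-0.7,0,-0.9,0,0,-0.05],
  [1,-0.7,0,-1.8,0,0,-0.15],
  [1,-0.6,0.1,-2.3,0,0,-0.299],
  [1,-0.3,0.5,-2.3,0,0,-0.448],
  [1,0.1,0.9,-2.3,0,0,-0.597],
  [1,0.5,1.3,-2.3,0,0,-0.746],
  [1,0.9,1.7,-2.3,0,0,-0.895],
  [1,1.3,2.1,-2.3,0,0,-1.044],
  [1,1.65,2.4,-2.3,0,0,-1.193],
  [1,1.98,2.63,-2.3,0,0,-1.342],
  [1,1.98,2.63,-2.3,0,0,-1.49],
])

```text
time_s: 11.7
ee_pos: [0.598, -0.2483, 0.1385]
eef_rot: [3.141, 0.0, 1.511]
force: [-0.6, -0.4, -0.0]
grip_width: 0.0941
grip_force: 0.0
```

```bash
python3 look.py 5; python3 - <<'E'
from h import *
rel([.596,-.247,.023],1.587)
E
```

```text
top 0.72 ((594.2935180664062, -113.58627319335938), (168.6057586669922, 181.13211059570312), 89.7090072631836)
side 0.86 ((593.724365234375, -112.06869506835938), (179.8861846923828, 179.4980926513672), 1.2766938209533691)
[-0.002, -0.016, 2.32] [0.0001, -0.0, -0.0857] at [ 0.5968 -0.247   0.139 ] [ 3.1415 -0.      1.5013] F [-0.01  0.62 -0.48] t 11.9
```

View pics/side5.png

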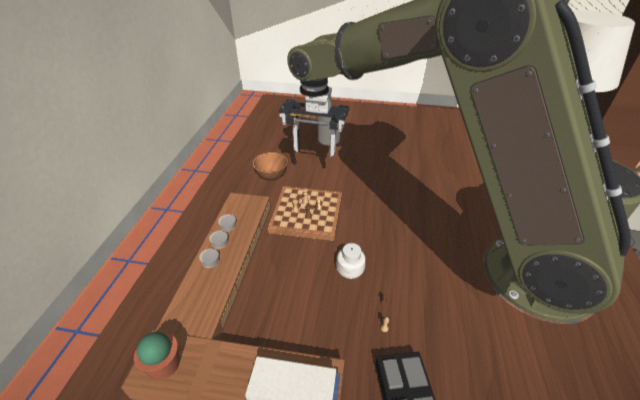

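The board (305,212) is square in the mouth of the gap with all pieces standing, and the gripper is clear of the bowl. Next is to lower and push in +y.

Request:
move_arm([
  [1,0,0,0.6,0,0,-0.086],
  [1,0,0,1.3,0,0,-0.086],
  [1,0,0,1.95,0,0,-0.086],
  [1,0,-0.01,2.3,0,0,-0.086],
  [1,0.3,-0.03,2.3,0,0,-0.086],
  [1,0.45,-0.04,2.3,0,0,-0.086],
  [1,0.54,-0.05,2.3,0,0,-0.086],
  [1,0.6,-0.05,2.3,0,0,-0.086],
  [1,0.66,-0.06,2.3,0,0,-0.086],
  [1,0.73,-0.06,2.3,0,0,-0.086],
  [1,0.82,-0.07,2.3,0,0,-0.086],
  [1,0.92,-0.08,2.3,0,0,-0.086],
])

```text
time_s: 13.1
ee_pos: [0.5965, -0.2021, 0.0253]
eef_rot: [3.139, 0.002, 1.591]
force: [0.0, -6.7, 4.1]
grip_width: 0.094
grip_force: 3.4
```

```bash
python3 - <<'E'
from h import *
rel([.592,.11,.023],1.587)
E
```

```text
[6.243, 0.035, 0.031] [0.0024, 0.0023, 0.004] at [ 0.5965 -0.2021  0.0253] [3.1392e+00 2.3000e-03 1.5909e+00] F [ 0.05 -6.74  4.14] t 13.1
```

Request:
move_arm([
  [1,0.12,0,0.02,0,0,0],
  [1,0.26,0,0.04,0,0,0],
  [1,0.4,0,0.04,0,0,0],
  [1,0.54,0,0.04,0,0,0],
  [1,0.68,0,0.04,0,0,0],
  [1,0.82,0,0.04,0,0,0],
  [1,0.96,0,0.04,0,0,0],
  [1,1.1,0,0.04,0,0,0],
  [1,1.24,0,0.04,0,0,0],
  [1,1.38,0,0.04,0,0,0],
  [1,1.52,0,0.04,0,0,0],
  [1,1.66,0,0.04,0,0,0],
])

```text
time_s: 14.3
ee_pos: [0.5949, -0.1189, 0.0233]
eef_rot: [3.139, 0.002, 1.591]
force: [0.1, -7.5, 5.4]
grip_width: 0.0939
grip_force: 3.6
```

```bash
python3 look.py 6; python3 - <<'E'
from h import *
rel([.592,.11,.023],1.587)
E
```

```text
top 0.75 ((592.4212646484375, 9.6080322265625), (118.8451156616211, 181.01275634765625), 89.94898223876953)
side 0.84 ((591.5022583007812, -16.58263397216797), (180.0116729736328, 183.00820922851562), 1.1660209894180298)
[4.559, 0.052, -0.015] [0.0001, -0.0002, 0.0046] at [ 0.5941 -0.118   0.0222] [ 3.1415e+00 -2.0000e-04  1.5916e+00] F [ 0.34 -0.44  0.36] t 14.5
```

Request:
move_arm([
  [1,0.06,0,0,0,0,0.002],
  [1,0.18,0,0,0,0,0.004],
  [1,0.32,0.01,0,0,0,0.004],
  [1,0.46,0.01,0,0,0,0.004],
  [1,0.6,0.02,0,0,0,0.004],
  [1,0.74,0.02,0,0,0,0.004],
  [1,0.88,0.03,0,0,0,0.004],
  [1,1.02,0.03,0,0,0,0.004],
  [1,1.16,0.03,0,0,0,0.004],
  [1,1.3,0.04,0,0,0,0.004],
  [1,1.44,0.04,0,0,0,0.004],
  [1,1.58,0.05,0,0,0,0.004],
])

```text
time_s: 15.7
ee_pos: [0.595, -0.0393, 0.0221]
eef_rot: [3.142, 0.001, 1.587]
force: [-0.2, -5.4, 1.8]
grip_width: 0.0938
grip_force: 2.8
```

Request:
move_arm([
  [1,0.12,0,0,0,0,0],
  [1,0.26,0,0,0,0,0],
  [1,0.4,0.01,0,0,0,0],
  [1,0.54,0.01,0,0,0,0],
  [1,0.68,0.02,0,0,0,0],
  [1,0.82,0.02,0,0,0,0],
  [1,0.96,0.02,0,0,0,0],
  [1,1.1,0.03,0,0,0,0],
  [1,1.24,0.03,0,0,0,0],
  [1,1.38,0.03,0,0,0,0],
  [1,1.52,0.04,0,0,0,0],
  [1,1.66,0.04,0,0,0,0],
])

```text
time_s: 16.9
ee_pos: [0.5957, 0.0437, 0.0221]
eef_rot: [3.142, 0.001, 1.587]
force: [0.5, -6.6, 2.1]
grip_width: 0.0937
grip_force: 2.9
```

```bash
python3 look.py 7; python3 - <<'E'
from h import *
rel([.594,.12,.023],1.587)
E
```

```text
top 0.76 ((595.27783203125, 187.17845153808594), (181.0071563720703, 90.78063201904297), 1.3595367670059204)
side 0.96 ((593.5120849609375, 145.55262756347656), (180.07325744628906, 182.67117309570312), 0.8658586740493774)
[1.517, -0.002, -0.024] [-0.0006, -0.0003, 0.0008] at [0.5954 0.0441 0.0218] [-3.1410e+00 -3.0000e-04  1.5878e+00] F [ 0.12 -0.28 -0.46] t 17.1
```

View pics/side7.png

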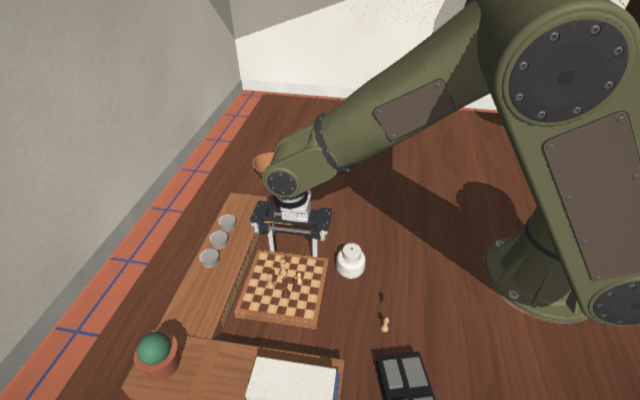

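The board (283,287) is past the candle with about 80 mm to go and the pieces upright. I'll push another 65 mm, then feel for the end arm slowly.

Request:
move_arm([
  [1,0.08,0,0,0,0,0],
  [1,0.2,0,0,0,0,0],
  [1,0.33,0,0,0,0,0],
  [1,0.46,0,0,0,0,0],
  [1,0.59,0,0,0,0,0],
  [1,0.72,0,0,0,0,0],
  [1,0.85,0,0,0,0,0],
  [1,0.98,0,0,0,0,0],
  [1,1.1,0,0,0,0,0],
  [1,1.2,0,0,0,0,0],
  [1,1.28,0,0,0,0,0],
  [1,1.34,0,0,0,0,0],
])

```text
time_s: 18.3
ee_pos: [0.5945, 0.1114, 0.022]
eef_rot: [-3.142, 0.0, 1.588]
force: [0.2, -2.8, -1.4]
grip_width: 0.0939
grip_force: 1.5
```

Request:
move_arm([
  [1,0.03,0,0,0,0,0],
  [1,0.05,0,0,0,0,0],
  [1,0.07,0,0,0,0,0],
  [1,0.09,0,0,0,0,0],
])

```text
time_s: 18.7
ee_pos: [0.5944, 0.1155, 0.022]
eef_rot: [-3.142, 0.0, 1.588]
force: [0.1, -1.9, -2.5]
grip_width: 0.0947
grip_force: 1.5
```

Request:
move_arm([
  [1,0.02,0,0,0,0,0],
  [1,0.04,0,0,0,0,0],
  [1,0.06,0,0,0,0,0],
])

```text
time_s: 19.0
ee_pos: [0.5943, 0.1186, 0.022]
eef_rot: [3.142, 0.0, 1.588]
force: [0.2, -3.3, -1.6]
grip_width: 0.094
grip_force: 1.5
```

Request:
move_arm([
  [1,0.02,0,0,0,0,0],
  [1,0.04,0,0,0,0,0],
])

```text
time_s: 19.2
ee_pos: [0.5943, 0.1207, 0.022]
eef_rot: [3.142, 0.0, 1.588]
force: [0.2, -3.2, -1.7]
grip_width: 0.0943
grip_force: 1.5
```

Request:
move_arm([
  [1,0.02,0,0,0,0,0],
  [1,0.04,0,0,0,0,0],
])

```text
time_s: 19.4
ee_pos: [0.5943, 0.1227, 0.022]
eef_rot: [3.142, -0.0, 1.588]
force: [-0.1, -3.1, -1.2]
grip_width: 0.0939
grip_force: 1.6
```

Request:
move_arm([
  [1,0.02,0,0,0,0,0],
  [1,0.03,0,0,0,0,0],
])

```text
time_s: 19.6
ee_pos: [0.5942, 0.1242, 0.022]
eef_rot: [-3.142, -0.0, 1.588]
force: [0.4, -3.1, -2.3]
grip_width: 0.0938
grip_force: 1.6
```

Request:
move_arm([
  [1,0.02,0,0,0,0,0],
])

```text
time_s: 19.7
ee_pos: [0.5942, 0.1251, 0.022]
eef_rot: [-3.142, 0.0, 1.588]
force: [-0.4, -7.3, -1.8]
grip_width: 0.0944
grip_force: 4.1
```

Request:
move_arm([
  [1,0.02,0,0,0,0,0],
])

```text
time_s: 19.8
ee_pos: [0.5941, 0.1252, 0.022]
eef_rot: [-3.141, 0.002, 1.588]
force: [-3.2, -15.2, 0.9]
grip_width: 0.0937
grip_force: 7.6
```

The end arm is felt at 12 N net, with TCP y = 0.125. I'll retract and go round to the −x edge.

Request:
move_arm([
  [1,-0.3,0,0,0,0,0],
  [1,-0.7,0,-0.6,0,0,0.05],
  [1,-0.7,0,-1.5,0,0,0.15],
  [1,-0.7,0,-2.3,0,0,0.299],
  [1,-0.4,-0.35,-2.4,0,0,0.448],
  [1,0,-0.8,-2.4,0,0,0.597],
  [1,0.4,-1.2,-2.4,0,0,0.746],
  [1,0.8,-1.6,-2.4,0,0,0.895],
  [1,1.2,-2.0,-2.4,0,0,1.044],
  [1,1.6,-2.35,-2.4,0,0,1.193],
  [1,1.95,-2.65,-2.4,0,0,1.342],
  [1,1.95,-2.65,-2.4,0,0,1.49],
])

```text
time_s: 21.0
ee_pos: [0.4588, 0.2228, 0.1424]
eef_rot: [-3.14, -0.0, 0.094]
force: [-0.3, -0.2, -0.5]
grip_width: 0.0944
grip_force: 0.0
```

```bash
python3 look.py 8; python3 - <<'E'
from h import *
rel([.462,.222,.022],.0165)
E
```

```text
top 0.87 ((595.1583251953125, 223.62545776367188), (179.62933349609375, 181.29080200195312), 0.8419597148895264)
side 0.91 ((592.49267578125, 219.31021118164062), (180.1624298095703, 168.30821228027344), 1.0223817825317383)
[0.034, -0.014, 2.404] [-0.0005, -0.0004, 0.0855] at [0.4603 0.2211 0.1422] [-3.1411e+00 -4.0000e-04  1.0200e-01] F [0.29 0.41 0.87] t 21.2
```

Request:
move_arm([
  [1,0.03,0,0.6,0,0,0.085],
  [1,0.03,0,1.3,0,0,0.085],
  [1,0.03,-0.01,2.0,0,0,0.085],
  [1,0.03,-0.01,2.38,0,0,0.085],
  [1,0.2,0.0,2.38,0,0,0.085],
  [1,0.4,0.02,2.38,0,0,0.085],
  [1,0.52,0.03,2.38,0,0,0.085],
  [1,0.6,0.03,2.38,0,0,0.085],
  [1,0.66,0.04,2.38,0,0,0.085],
  [1,0.71,0.05,2.38,0,0,0.085],
  [1,0.76,0.05,2.38,0,0,0.085],
  [1,0.8,0.05,2.38,0,0,0.085],
])

```text
time_s: 22.4
ee_pos: [0.4992, 0.2226, 0.0232]
eef_rot: [3.141, 0.002, 0.013]
force: [-10.4, -2.1, 7.3]
grip_width: 0.094
grip_force: 4.8
```

```bash
python3 - <<'E'
from h import *
rel([.51,.223,.022],.0165)
im,D=ctrl.camera("wrist"); cv2.imwrite("pics/w9.png",im[...,::-1])
E
```

```text
[0.216, -0.005, 0.024] [0.0006, 0.0025, -0.0032] at [0.4992 0.2226 0.0232] [3.1409e+00 2.5000e-03 1.3300e-02] F [-10.36  -2.08   7.3 ] t 22.4
```

View pics/w9.png

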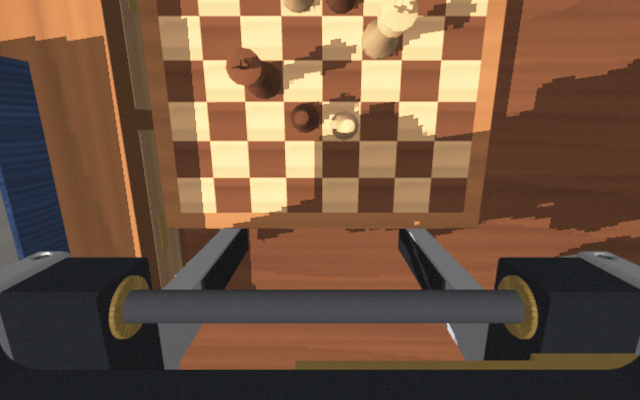

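Contact is good and square, with the pieces standing (edge at row 228). Now I'll feel slowly for the back arm.

Request:
move_arm([
  [1,0.02,0,-0.01,0,0,-0.003],
  [1,0.05,0,-0.02,0,0,-0.003],
  [1,0.08,-0.01,-0.02,0,0,-0.003],
  [1,0.11,-0.01,-0.02,0,0,-0.003],
  [1,0.13,-0.01,-0.02,0,0,-0.003],
])

```text
time_s: 22.95
ee_pos: [0.506, 0.2229, 0.0239]
eef_rot: [3.141, 0.002, 0.016]
force: [-6.3, -2.9, 2.7]
grip_width: 0.0939
grip_force: 3.8
```

Request:
move_arm([
  [1,0.02,0,0,0,0,0],
  [1,0.04,0,0,0,0,0],
])

```text
time_s: 23.15
ee_pos: [0.508, 0.223, 0.0239]
eef_rot: [3.141, 0.002, 0.016]
force: [-7.2, -4.1, 2.1]
grip_width: 0.0941
grip_force: 3.7
```

Request:
move_arm([
  [1,0.02,0,0,0,0,0],
])

```text
time_s: 23.25
ee_pos: [0.5089, 0.223, 0.0238]
eef_rot: [3.141, 0.002, 0.016]
force: [-7.0, -3.5, 2.6]
grip_width: 0.0941
grip_force: 3.7
```

Request:
move_arm([
  [1,0.02,0,0,0,0,0],
])

```text
time_s: 23.35
ee_pos: [0.5094, 0.223, 0.0238]
eef_rot: [3.14, 0.004, 0.016]
force: [-17.4, -4.0, 10.4]
grip_width: 0.094
grip_force: 8.5
```

Request:
move_arm([
  [1,0.015,0,0,0,0,0],
])

```text
time_s: 23.45
ee_pos: [0.5094, 0.223, 0.0238]
eef_rot: [3.14, 0.005, 0.016]
force: [-22.0, -4.7, 11.6]
grip_width: 0.0943
grip_force: 10.7
```

Request:
move_arm([
  [1,0.015,0,0,0,0,0],
])

```text
time_s: 23.55
ee_pos: [0.5095, 0.223, 0.0238]
eef_rot: [3.14, 0.007, 0.016]
force: [-26.7, -4.1, 15.6]
grip_width: 0.094
grip_force: 13.5
```

Contact, and more force than I wanted because I batched those steps. I'll ease back at once and hold.

Request:
move_arm([
  [1,-0.025,0,-0.01,0,0,0],
  [1,-0.025,0,-0.01,0,0,0],
  [1,-0.025,0,-0.01,0,0,0],
  [1,-0.025,0,-0.01,0,0,0],
  [1,-0.025,0,-0.01,0,0,0],
])

```text
time_s: 24.05
ee_pos: [0.5093, 0.2231, 0.0239]
eef_rot: [3.14, 0.004, 0.016]
force: [-10.7, -2.2, 2.0]
grip_width: 0.0939
grip_force: 5.7
```

```bash
python3 look.py 10; python3 - <<'E'
from h import *
o=ctrl.get_obs(); print({k:o[k] for k in("time_s","force","ee_pos","moment")})
D=ctrl.camera("top")[1]; im=cv2.imread("pics/top10.png")
cv2.imwrite("pics/crop10.png",cv2.resize(im[120:240,150:330],None,fx=4,fy=4,interpolation=cv2.INTER_CUBIC))
E
```

```text
top 0.77 ((609.4825439453125, 222.7242889404297), (182.03558349609375, 179.2523651123047), 0.6869440078735352)
side none
{'time_s': 24.25, 'force': array([-11.28520205,  -2.03929801,   1.52663134]), 'ee_pos': array([0.50934782, 0.22305515, 0.023933  ]), 'moment': array([-0.40541339,  2.16770718, -0.03604098])}
```

View pics/crop10.png

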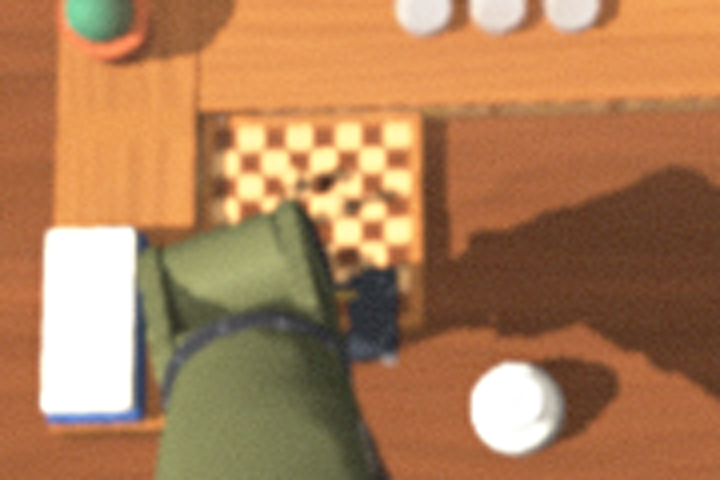

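In the crop the board's far edge (row 110) meets the back arm and its left edge (col 205) meets the end arm, and it holds at 11 N. I'll go back to the −y edge for a final gentle y press, to be sure of both faces.

Request:
move_arm([
  [1,-0.3,0,0,0,0,0],
  [1,-0.7,0,-0.6,0,0,-0.05],
  [1,-0.7,0,-1.5,0,0,-0.15],
  [1,-0.6,0.1,-2.3,0,0,-0.299],
  [1,-0.3,0.5,-2.4,0,0,-0.448],
  [1,0.1,0.9,-2.4,0,0,-0.597],
  [1,0.5,1.3,-2.4,0,0,-0.746],
  [1,0.9,1.7,-2.4,0,0,-0.895],
  [1,1.3,2.1,-2.4,0,0,-1.044],
  [1,1.65,2.45,-2.4,0,0,-1.193],
  [1,1.93,2.69,-2.4,0,0,-1.342],
  [1,1.93,2.69,-2.4,0,0,-1.49],
])

```text
time_s: 25.5
ee_pos: [0.6111, 0.0887, 0.1446]
eef_rot: [3.14, 0.0, 1.51]
force: [-0.9, 0.4, -0.2]
grip_width: 0.0941
grip_force: 0.0
```

```bash
python3 look.py 11; python3 - <<'E'
from h import *
rel([.61,.09,.024],1.587)
rel([.6095,.12,.024],1.587)
E
```

```text
top 0.66 ((608.3363647460938, 266.9512634277344), (180.17654418945312, 92.40624237060547), 0.5831946134567261)
side 0.64 ((607.5454711914062, 219.40896606445312), (180.5000457763672, 168.24600219726562), 0.6807137131690979)
[-0.011, 0.008, 2.415] [0.0007, -0.0, -0.0856] at [0.6096 0.0906 0.1447] [ 3.1409e+00 -1.0000e-04  1.5014e+00] F [-0.41  0.47  0.42] t 25.7
[0.587, -0.044, 2.415] [0.0007, -0.0, -0.0856] at [0.6096 0.0906 0.1447] [ 3.1409e+00 -1.0000e-04  1.5014e+00] F [-0.41  0.47  0.42] t 25.7
```

Request:
move_arm([
  [1,0,0,0.6,0,0,-0.086],
  [1,0,0,1.3,0,0,-0.086],
  [1,0,0,2.0,0,0,-0.086],
  [1,0,0,2.39,0,0,-0.086],
  [1,0.2,-0.01,2.39,0,0,-0.086],
  [1,0.4,-0.03,2.39,0,0,-0.086],
  [1,0.52,-0.04,2.39,0,0,-0.086],
  [1,0.58,-0.04,2.39,0,0,-0.086],
  [1,0.62,-0.05,2.39,0,0,-0.086],
  [1,0.64,-0.05,2.39,0,0,-0.086],
  [1,0.64,-0.05,2.39,0,0,-0.086],
])

```text
time_s: 26.8
ee_pos: [0.6091, 0.1225, 0.0252]
eef_rot: [3.141, -0.0, 1.592]
force: [0.1, -0.4, 0.3]
grip_width: 0.0944
grip_force: 0.0
```

Request:
move_arm([
  [1,0.01,0,0,0,0,0],
  [1,0.02,0,0,0,0,0],
])

```text
time_s: 27.0
ee_pos: [0.6091, 0.1233, 0.025]
eef_rot: [3.142, 0.0, 1.591]
force: [0.6, -0.0, -0.1]
grip_width: 0.0941
grip_force: 0.0
```

Request:
move_arm([
  [1,0.01,0,0,0,0,0.004],
  [1,0.02,0,0,0,0,0.004],
])

```text
time_s: 27.2
ee_pos: [0.609, 0.1245, 0.025]
eef_rot: [-3.142, 0.0, 1.587]
force: [-0.5, 0.6, 0.5]
grip_width: 0.0938
grip_force: 0.0
```

Request:
move_arm([
  [1,0.01,0,0,0,0,0],
  [1,0.02,0,0,0,0,0],
])

```text
time_s: 27.4
ee_pos: [0.609, 0.1254, 0.025]
eef_rot: [-3.142, 0.0, 1.588]
force: [0.5, -3.9, 0.5]
grip_width: 0.0939
grip_force: 2.0
```

Contact is at 0.1254, the same place as before, so the board hasn't moved off the end arm. One light press more.

Request:
move_arm([
  [1,0.008,0,0,0,0,0],
  [1,0.012,0,0,0,0,0],
])

```text
time_s: 27.6
ee_pos: [0.609, 0.1254, 0.025]
eef_rot: [-3.141, 0.001, 1.587]
force: [-0.7, -8.7, 1.0]
grip_width: 0.0939
grip_force: 3.6
```

Request:
move_arm([
  [1,0.006,0,0,0,0,0],
  [1,0.012,0,0,0,0,0],
  [1,0.012,0,0,0,0,0],
  [1,0.012,0,0,0,0,0],
  [1,0.012,0,0,0,0,0],
  [1,0.012,0,0,0,0,0],
])

```text
time_s: 28.2
ee_pos: [0.609, 0.1254, 0.025]
eef_rot: [-3.141, 0.002, 1.587]
force: [-0.6, -10.0, 1.8]
grip_width: 0.0938
grip_force: 4.9
```

Request:
move_arm([
  [1,0.006,0,0,0,0,0],
  [1,0.012,0,0,0,0,0],
  [1,0.012,0,0,0,0,0],
  [1,0.012,0,0,0,0,0],
  [1,0.012,0,0,0,0,0],
  [1,0.012,0,0,0,0,0],
])

```text
time_s: 28.8
ee_pos: [0.609, 0.1255, 0.025]
eef_rot: [-3.141, 0.002, 1.587]
force: [-1.3, -13.4, 3.0]
grip_width: 0.094
grip_force: 6.8
```

Held at 13 N on the tool. I'll retract straight back, lift clear, and check.

Request:
move_arm([
  [1,-0.1,0,0,0,0,0],
  [1,-0.4,0,0,0,0,0],
  [1,-0.8,0,-0.6,0,0,0],
  [1,-1.2,0,-1.4,0,0,0],
  [1,-1.8,0,-2.2,0,0,0],
  [1,-2.5,-0.4,-2.6,0,0,0],
  [1,-3.2,-0.8,-2.6,0,0,0],
  [1,-3.2,-0.8,-2.6,0,0,0],
])

```text
time_s: 29.6
ee_pos: [0.5703, -0.0372, 0.1559]
eef_rot: [3.141, 0.0, 1.584]
force: [-0.4, 0.4, 0.5]
grip_width: 0.0941
grip_force: 0.0
```

```bash
python3 look.py 12; python3 - <<'E'
from h import *
im=cv2.imread("pics/top12.png")[120:300,150:330]; s=cv2.imread("pics/side12.png")[180:400,120:440]
a=cv2.resize(im,(400,400),interpolation=cv2.INTER_CUBIC); b=cv2.resize(s,(400,275),interpolation=cv2.INTER_CUBIC)
b=cv2.copyMakeBorder(b,0,125,0,0,cv2.BORDER_CONSTANT); cv2.imwrite("pics/fin.png",np.hstack([a,b]))
E
```

```text
top 0.97 ((609.4489135742188, 222.98916625976562), (182.89735412597656, 180.26800537109375), 0.5238800048828125)
side 0.69 ((607.5138549804688, 219.23281860351562), (180.29518127441406, 168.69679260253906), 1.0247182846069336)
```

View pics/fin.png

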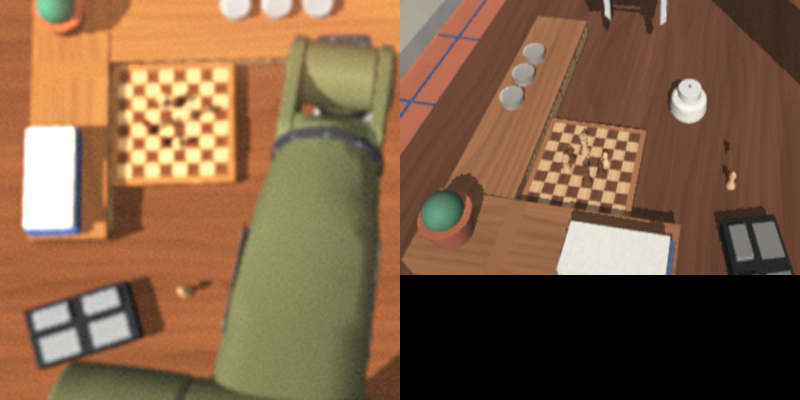

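The board (175,122) sits flush against both arms. The pieces are standing and the clock and captured pieces are where they were.

```bash
python3 -c "
from station import ctrl; print(ctrl.hand_in())"
```

```text
the job is handed in; nothing more can be done
None
```

I handed the job in at about 30 s, with no verdict returned: by the cameras the board sits square against both arms, all six pieces are standing and nothing else was seen to move, but the back-arm press briefly peaked at 27 N at the wrist (force on the shelf not measured, some of it friction), so I can't be sure it stayed under the 18 N limit.

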